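Take a photometer reading: shield the sample cell and press the read key

TASK

Take a reading of the water sample: on the photometer, slide the black light shield along its track, all the way to the stop, over the well in which the capped sample cell stands (not over the empty well), and only then push the big round read key right down and let it come up again. Leave the cell in its well and the jar, cap and tube beside the instrument where they are.

Things in the scene. Friction and masses are not known exactly. Their poses are not given: they have to be found in the camera images.
- photometer: Grey bench photometer, 150 (x) x 240 (y) x 66 mm high, fixed. Origin: centre of its underside, on the table; x from its console (robot side) to its back, y along its length, z up. Flat deck 66 mm up. On the console (x -75 to -10 mm): a flat display at the +y end, four small flat dead keys, and the round read key near the -y end.
- well_pos (a point): Mouth centre (66 mm up) of the well at x = 25, y = +55 mm of the photometer. Both wells are round, 31 mm bore, floor 14 mm above the table. One holds the capped cell; the other is empty but for a thin dark rubber pad on its floor.
- well_neg (a point): Mouth centre of the other, equal well at x = 25, y = -55 mm of the photometer. The shield's track runs along y over both wells, between two black rails (at x = -9 and 59 mm, 6 mm wide, tops 75 mm above the table) and two end-stop bars (at y = 94.5 and -94.5 mm, 8 mm thick, tops 73 mm up).
- rib_top (a point): Middle of the top of the shield's finger rib. The shield is a black plate 56 (x) x 70 (y) x 5 mm, its top 72 mm above the table; an upright bare metal rib 44 mm long (x), 8 mm thick (y) and 14 mm tall stands across its middle, top 86 mm above the table. The rib can be pushed along y from either side or pinched.
- shield (a joint): Position of the shield along the photometer's y axis, m: 0 in mid-track (rib at y = 0 of the photometer), +0.055 at the stop, exactly over the +y well, -0.055 at the other stop, over the -y well. Starts within 0.015 of mid-track. It slides against about 1.5 N of friction and stays where it is left.
- read_key (a joint): Travel of the round read key, m: 0 up, 0.006 fully pressed; sprung, 4 N when fully down, comes up by itself. It counts as pressed beyond 0.004.
- read_key_top (a point): Middle of the top face of the read key (24 mm across, the biggest round key), when up 88 mm above the table, inside a round bezel 40 mm across, 78 mm up; at x = -42, y = -75 mm of the photometer. It is pressed straight down.
- cell: Glass sample cell, 25 mm across and 46 mm tall with a white screw cap, standing loosely in one of the two wells, its cap top 60 mm above the table, 6 mm below the deck, so that the shield passes over it. Origin: centre of its underside.
- jar_near: White plastic sample jar, 54 mm across, 80 mm tall, standing beside the instrument's +y end. Origin: centre of its underside. To be left alone.
- tube: Clear tube 18 mm across, 125 mm long with a square red cap, lying beside the instrument's -y end. Origin: under the tube's middle; x along it. To be left alone.
- jar_cap: White loose jar cap, 42 mm across, 14 mm tall, lying on the table behind the instrument. Origin: centre of its underside. To be left alone.
Things that resemble listed ones, but are neither listed nor needed, are in the scene too. Of the things like the cell, leave any that is pink; of the rest the larger one is meant.

How it is judged (in metres and radians):
On the way, in this order (a step that is already met when the one before it is completed fails the run):
1. the shield is slid home over the well that holds the cell (horizontal distance between rib_top and cell below 0.01 m), for 0.2 s.
2. the read key is pressed down, with the shield over the cell (value of joint read_key above 0.004 m and horizontal distance between rib_top and cell below 0.01 m), for 0.05 s.
At the end, for the whole second after the job is handed in: The shield stands over the cell, its rib within 10 mm of the cell's axis seen from above; the read key, pressed beyond 4 mm with the shield there, is up again (under 1.5 mm); the cell stands at rest on its well floor; jar, cap and tube are within 30 mm of where they began (horizontal distance between rib_top and cell below 0.01 m and value of joint read_key below 0.0015 m and z of cell in the frame of photometer below 0.019 m and angle between cell's own z axis and vertical below 0.25 rad and linear speed of cell below 0.02 m/s and distance of each of jar_near, tube, jar_cap from where it was at the start of the episode below 0.03 m); the robot touches nothing.
It fails at once if the read key is pressed while the shield is not over the cell (value of joint read_key above 0.003 m and not (horizontal distance between rib_top and cell below 0.014 m)).
It fails at once if the cell is lifted or tipped out of its well (raised over 10 mm) (z of cell in the frame of photometer above 0.024 m).
It fails at once if a bystander (jar_near) is moved by more than 30 mm (distance of jar_near from where it was at the start of the episode above 0.03 m).
It fails at once if a bystander (tube) is moved by more than 30 mm (distance of tube from where it was at the start of the episode above 0.03 m).
It fails at once if a bystander (jar_cap) is moved by more than 30 mm (distance of jar_cap from where it was at the start of the episode above 0.03 m).
It also fails if it takes over 34 s, if anything falls off the work surface, if the arm or the gripper's body presses on something with over 40 N, if the wrist force passes 120 N, or if a joint passes its speed limit or range.

ROBOT

A 7-joint arm with a two-finger parallel gripper is mounted at the origin on the work surface. World frame = base frame: x ahead of the robot, y to its left, z up, the work surface at z = 0. Lengths are in mm, angles in degrees, forces in N, time in s.
With the tool pointing down it reaches from about 400 to 875 mm from the base axis. Payload 6.5 kg.
Tool frame: the origin (TCP) lies on the centre line of the jaws, within the pads' length; the fingertips stand 22 mm ahead of it and the grasp point (between the pads) lies 3 mm ahead of it; z points along the fingers, y is the line along which they close (so a half turn about z gives the same grasp; the last joint's range is limited). The gripper opens to 88 mm and grips with 3 to 60 N. Pads are 18 mm wide; open, the fingers measure 123 mm over their backs; the gripper's body (75 mm by 187 mm) begins 45 mm behind the grasp point.
Start: joints at [64.675, 30.733, -0.252, 88.115, 0.149, 61.152, -4.079], TCP at [238.557, -604.633, 260.716] pointing down, gripper open.
Joint ranges: [-154.64, 154.64], [-21.42, 123.67], [-72.66, 72.17], [13.99, 137.28], [-74.86, 254.86], [10.95, 109.41], [-158.01, 158.01]. Speed limits (degrees/s): [136.94, 136.94, 180, 180, 180, 180, 180].

INTERFACE

Orientations are given as a 3x3 rotation matrix whose columns are the frame's x, y, z axes.
In Python, from rig import env, get_image, get_calibration, job gives the robot as it stands.
- The arm moves only by the tool step_arm, never from a script. Its argument "commands" is a list of rows, each an object with "hand": the closure, from 0 (fully open) to 1 (shut); "delta_pos": the shift along the tool's x, y, z in cm, a list of three; "twist": the turn, a rotation vector about the tool's x, y, z in degrees, a list of three. A call has exactly 10 rows; each row is the pose to reach, as a shift and turn from the pose commanded when the call began, along the tool's axes at that moment; what a row does not reach only later rows make up. A row lasts 1/12 s, in which the tool goes at most 41.7 mm and 7.16 degrees, less where a joint would pass 70% of its speed; a pose out of reach is approached as far as the arm can. A call with a gripper value outside its range is refused whole. The fingers move at their own pace and stop on an object; "force" is the grip in N (left out, the last holds). Time passes only in rows, so rows that repeat a pose let the fingers close, or fill a call up. It gives the time, the measured TCP pose, the force, the opening and the grip force at its end, in the units of the state.
- env.get_obs(): the state, without advancing time (a new reading comes with each control period).
- get_image(name): name is "scene" or "top" or "wrist"; returns the picture (420x560x3 uint8, blue, green, red); there is no depth.
- get_calibration(name): a dict with "fov_y" (degrees; the focal length in pixels is half the picture's height over the tangent of half this angle, whatever the lens; pixels are square), "cx", "cy" (the principal point, pixels), "world_to_cam" (4x4, takes a point from world to camera coordinates); the wrist camera has in their place "tool_from_camera" (4x4, takes a point from camera to tool coordinates, whose origin is the TCP and whose axes are the flange's). Camera axes: x right, y up, looking along -z (the intrinsics and any distortion apply to the point x, -y, -z); pixel columns grow to the right and rows downward; lengths in mm; the calibration is good to about 2 mm. The wrist camera is an equidistant fisheye: a pixel r from the principal point sees the ray r / f radians off the axis. A picture is of the moment at which its call begins: read the wrist's pose just before it. get_calibration takes no time and is no camera call.
- job.sign_off(): hands the job in; it is judged then, once.
The state is a dict: "t": time; "joint_pos": joint angles; "qd": joint speeds; "tau": joint torques, N m; "tcp_pos": TCP position; "eef_rot": TCP orientation; "force": force on the tool from outside, world axes, zero at the start; "torque": the same for the moment, N m; "gripper_width": opening from 0.0 (shut) to 1.0 (fully open); "gripper_force": force on a finger pad.
Only numpy, scipy, OpenCV 4.12 (cv2) and the standard library are available. Lean on these libraries where they do the work, as an engineer would, in place of code of your own. Each camera call takes 0.05 s, during which the arm holds its last target. There are 200 camera calls.

## Working session

There is one attempt and no reset: what is moved stays moved. The work goes in short steps, Python scripts to look and compute and a tool call to move; the robot and the scene stay as the last step left them, time stands still between calls to the robot, and variables do not carry over. Pictures are saved under pics/ and viewed, at most 10 in all, crops included, and the job is handed in when it is done.

Besides the shell and the picture viewer there is one more tool, called after ">>>" in YAML: its name, and indented under it one key for each argument. step_arm: Moves the arm, as the interface text tells. Its arguments: {"type":"object","properties":{"commands":{"type":"array","items":{"type":"object","properties":{"hand":{"type":"number"},"delta_pos":{"type":"array","items":{"type":"number"}},"twist":{"type":"array","items":{"type":"number"}}}}},"force":{"type":"number"}},"required":["commands"]}

```bash
mkdir -p pics; python3 - <<'E'
from rig import env,get_image,get_calibration
import cv2,numpy as np
o=env.get_obs();print(o['t'],o['tcp_pos'],np.round(o['eef_rot'],3).tolist())
for n in("scene","top"):
    cv2.imwrite(f"pics/{n}0.png",get_image(n));c=get_calibration(n);print(n,{k:(np.round(v,3).tolist()) for k,v in c.items() if k!='name'})
E
```

```text
0.0 [ 238.31270251 -604.11231786  259.83991184] [[0.93, 0.367, -0.001], [0.367, -0.93, 0.002], [-0.0, -0.002, -1.0]]
scene {'fov_y': 56.818, 'cx': 284.501, 'cy': 205.906, 'world_to_cam': [[0.67, 0.743, -0.008, -447.558], [-0.565, 0.516, 0.643, 262.003], [0.482, -0.426, 0.766, -976.82], [0.0, 0.0, 0.0, 1.0]]}
top {'fov_y': 54.086, 'cx': 281.957, 'cy': 204.949, 'world_to_cam': [[-0.007, -1.0, -0.01, 70.536], [0.991, -0.009, 0.132, -615.692], [-0.132, -0.009, 0.991, -711.592], [0.0, 0.0, 0.0, 1.0]]}
```

View pics/top0.png

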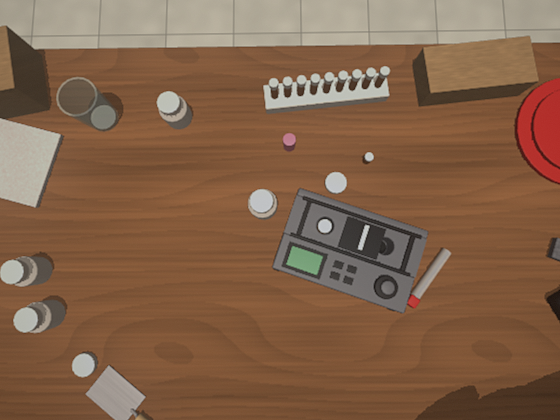

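View pics/scene0.png

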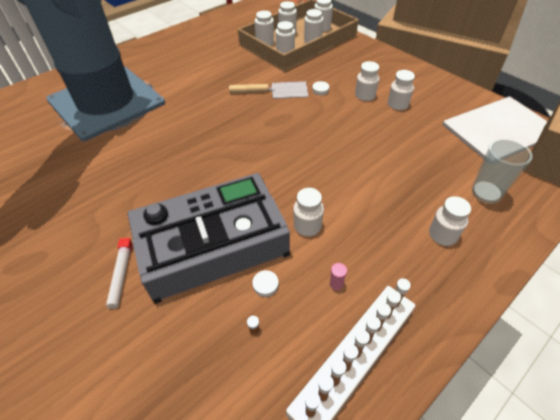

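Top view: the capped cell (white cap) is in the +y well at about (325,226). The shield rib is at (364,237), the empty well at (386,246), and the read key at (386,287). So the shield has to go +y, toward the display end.

```bash
cat >h.py <<'E'
import numpy as np,cv2
from rig import get_calibration
def ray(n,u,v,z):
    c=get_calibration(n);f=210/np.tan(np.radians(c['fov_y']/2));M=np.array(c['world_to_cam']);R=M[:3,:3];t=M[:3,3]
    d=R.T@np.array([(u-c['cx'])/f,-(v-c['cy'])/f,-1]);o=-R.T@t
    return o+d*(z-o[2])/d[2]
def blob(im,box,lo,hi=256):
    x0,y0,x1,y1=box;g=im[y0:y1,x0:x1].min(2);m=((g>=lo)&(g<hi)).astype(np.uint8)
    n,l,s,c=cv2.connectedComponentsWithStats(m);k=1+s[1:,4].argmax();p=np.argwhere(l==k)[:,::-1]+[x0,y0]
    return p.mean(0),s[k,4],p
E
python3 - <<'E'
from h import *
im=cv2.imread('pics/top0.png');sc=cv2.imread('pics/scene0.png')
P={}
for n,I,nm,box,z in(("top",im,"cell",(310,212,340,240),60),("top",im,"rib",(350,218,378,256),86),("scene",sc,"cell",(228,210,258,238),60),("scene",sc,"rib",(190,210,214,246),86)):
    c,a,p=blob(I,box,140);w=ray(n,*c,z);print(n,nm,c,a,w.round(1))
    if nm=='rib':print('  ',cv2.minAreaRect(p.astype(np.float32)))
for n,u,v in(("top",386.5,287),("scene",155,212)):print('key~',ray(n,u,v,88).round(1))
a=cv2.resize(im[180:320,265:465],None,fx=4,fy=4,interpolation=cv2.INTER_CUBIC)
b=cv2.resize(sc[170:300,120:300],None,fx=4,fy=4,interpolation=cv2.INTER_CUBIC)
cv2.imwrite('pics/crop_top.png',np.clip(a*1.8,0,255));cv2.imwrite('pics/crop_sc.png',np.clip(b*1.8,0,255))
E
```

```text
top cell [324.43243243 225.55405405] 148 [576.3  -9.5  60. ]
top rib [363.06722689 237.05042017] 119 [554.1 -72.2  86. ]
   ((363.05694580078125, 237.01779174804688), (4.653090000152588, 25.293720245361328), 17.354022979736328)
scene cell [242.63736264 224.46153846] 182 [576.6 -10.7  60. ]
scene rib [201.26470588 227.27205882] 136 [554.2 -73.   86. ]
   ((201.25003051757812, 227.25), (22.76839828491211, 6.008327484130859), 71.56504821777344)
key~ [ 470.6 -108.    88. ]
key~ [ 479.  -111.7   88. ][ WARN:0@0.203] global loadsave.cpp:1063 imwrite_ Unsupported depth image for selected encoder is fallbacked to CV_8U.
```

View pics/crop_top.png

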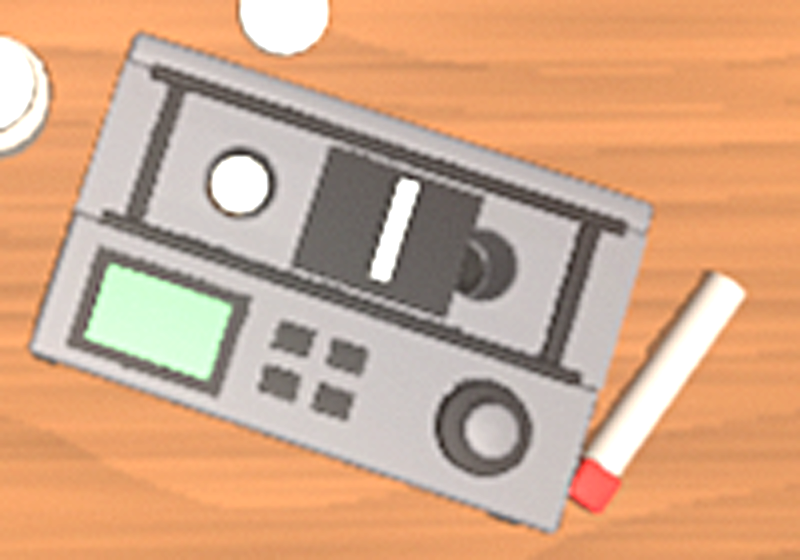

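```bash
python3 - <<'E'
from h import *
t=lambda u,v,z:ray('top',265+u/4-.375,180+v/4-.375,z)
prs=[((105,215),(580,378),75),((152,70),(627,228),75),((132,36),(653,206),66)]
ys=[]
for a,b,z in prs:
    d=t(*a,z)-t(*b,z);print(a,d.round(1),np.linalg.norm(d),y:=np.degrees(np.arctan2(-d[0],d[1])));ys.append(y)
key=t(493,431,88);bez=t(484,428,78);print('key',key,bez)
well=t(242,184,66);rib=np.array([554.15,-72.6,86]);cell=np.array([576.4,-10,60])
# cell rim from dark well mouth
for nm,q in(('cell',cell),('well',well),('rib',rib)):
    d=(q-key)[:2];print(nm,d, [ (np.cos(np.radians(y))*d[0]+np.sin(np.radians(y))*d[1]-42, -np.sin(np.radians(y))*d[0]+np.cos(np.radians(y))*d[1]-75) for y in ys])
e=t(493,265,66);print('empty',e)
c=get_calibration('wrist');print(c)
E
```

```text
(105, 215) [ 71.  201.5   0. ] 213.63518800518364 -19.409492995355624
(152, 70) [ 70.6 203.5   0. ] 215.4522668495421 -19.140696856174973
(132, 36) [ 77.4 226.6   0. ] 239.45118165768332 -18.85588839437574
key [ 469.94679887 -110.26493524   88.        ] [ 470.544157   -108.94374087   78.        ]
cell [106.45320113 100.26493524] [(np.float64(25.083428396082653), np.float64(54.94289093108955)), (np.float64(25.69229911456779), np.float64(54.62674843366733)), (np.float64(26.335814673545997), np.float64(54.28866037593616))]
well [105.71790347 100.1344193 ] [(np.float64(24.433292184820516), np.float64(54.575440311668785)), (np.float64(25.04044621442597), np.float64(54.26235188115382)), (np.float64(25.682158475337516), np.float64(53.92750857204939))]
rib [84.20320113 37.66493524] [(np.float64(24.901018552757222), np.float64(-11.49346377511823)), (np.float64(25.198214392549616), np.float64(-11.808019423889526)), (np.float64(25.511500455811046), np.float64(-12.142830696223584))]
empty [ 539.44387125 -118.51942859   66.        ]
{'fov_y': 65.70646984690485, 'cx': 273.46853050154436, 'cy': 215.1269823309185, 'tool_from_camera': array([[ 3.41675980e-04,  9.62726326e-01,  2.70477180e-01,
         6.95616822e+01],
       [ 9.99999938e-01, -3.52011761e-04, -1.02965064e-05,
         7.57681964e-01],
       [ 8.52984307e-05,  2.70477167e-01, -9.62726386e-01,
        -1.23763783e+02],
       [ 0.00000000e+00,  0.00000000e+00,  0.00000000e+00,
         1.00000000e+00]])}
```

View pics/crop_sc.png

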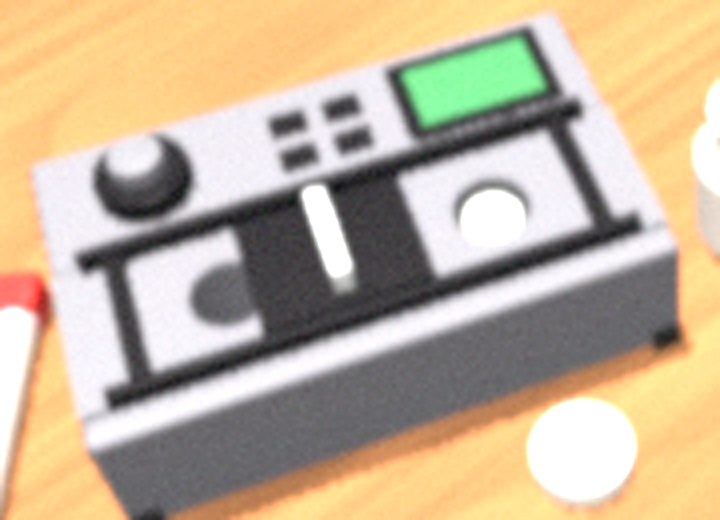

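The two views agree within about 1 mm: yaw is about -19.3°, rib at y ≈ -11.8, cell in the +y well. Next I'll hover over the rib with the tool's y axis along the track.

>>> step_arm:
  commands:
    - {"delta_pos":[4,-3,0.6],"twist":[0,0,4],"hand":0.4}
    - {"delta_pos":[7,-5.4,1],"twist":[0,0,8],"hand":0.4}
    - {"delta_pos":[10,-7.7,1.5],"twist":[0,0,12],"hand":0.4}
    - {"delta_pos":[13,-10,2],"twist":[0,0,16],"hand":0.4}
    - {"delta_pos":[16,-12.4,2.5],"twist":[0,0,20],"hand":0.4}
    - {"delta_pos":[19,-14.7,3],"twist":[0,0,24],"hand":0.4}
    - {"delta_pos":[22,-17,3.5],"twist":[0,0,28],"hand":0.4}
    - {"delta_pos":[25,-19.4,4],"twist":[0,0,32],"hand":0.4}
    - {"delta_pos":[28,-21.7,4.5],"twist":[0,0,36],"hand":0.4}
    - {"delta_pos":[31,-24,5],"twist":[0,0,40.8],"hand":0.4}
  force: 8

```text
t: 0.93
tcp_pos: [439.2, -265.8, 210.4]
eef_rot: [[0.943, -0.333, -0.0], [-0.333, -0.943, 0.0], [-0.0, -0.0, -1.0]]
force: [0.8, -0.7, 0.5]
gripper_width: 0.598
gripper_force: 0.0
```

>>> step_arm:
  commands:
    - {"delta_pos":[0.7,-3.5,0.5],"twist":[0,0,0],"hand":0.4}
    - {"delta_pos":[1.4,-7,1],"twist":[0,0,0],"hand":0.4}
    - {"delta_pos":[2.1,-10.5,1.5],"twist":[0,0,0],"hand":0.4}
    - {"delta_pos":[2.8,-14,2],"twist":[0,0,0],"hand":0.4}
    - {"delta_pos":[3.5,-17.5,2.5],"twist":[0,0,0],"hand":0.4}
    - {"delta_pos":[4.1,-20.5,3],"twist":[0,0,0],"hand":0.4}
    - {"delta_pos":[4.4,-22,3],"twist":[0,0,0],"hand":0.4}
    - {"delta_pos":[4.4,-22,3],"twist":[0,0,0],"hand":0.4}
    - {"delta_pos":[4.4,-22,3],"twist":[0,0,0],"hand":0.4}
    - {"delta_pos":[4.4,-22,3],"twist":[0,0,0],"hand":0.4}

```text
t: 1.77
tcp_pos: [552.2, -76.0, 180.5]
eef_rot: [[0.943, -0.331, -0.001], [-0.331, -0.943, -0.001], [-0.001, 0.001, -1.0]]
force: [-0.3, -0.4, 0.4]
gripper_width: 0.602
gripper_force: 0.0
```

```bash
python3 - <<'E'
from rig import env,get_image
import cv2
print(env.get_obs()['tcp_pos']);cv2.imwrite('pics/w1.png',get_image('wrist'))
E
```

```text
[552.16263374 -75.99140997 180.51666461]
```

View pics/w1.png

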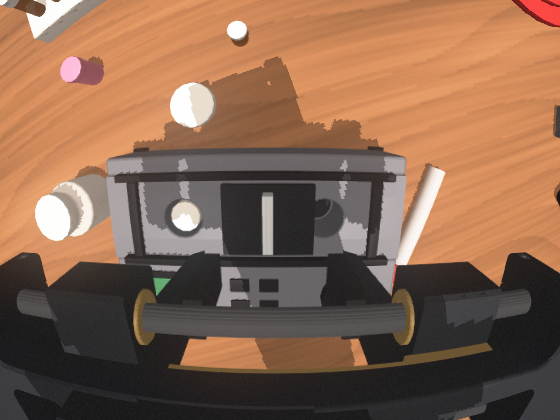

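The wrist view shows the rib at (267,224), the capped cell at (185,215) and the rails level in the image, so the yaw is right. I'll locate the rib from this view.

```bash
python3 - <<'E'
from h import *
from rig import env
o=env.get_obs();R=np.array(o['eef_rot']);T=np.array(o['tcp_pos']);im=cv2.imread('pics/w1.png')
c=get_calibration('wrist');f=210/np.tan(np.radians(c['fov_y']/2));M=c['tool_from_camera']
for box,z,lo in(((255,188,280,260),86,110),((165,195,205,235),60,130)):
    p,a,pp=blob(im,box,lo);q=(p-[c['cx'],c['cy']]);r=np.hypot(*q);th=r/f
    d=R@M[:3,:3]@np.array([np.sin(th)*q[0]/r,-np.sin(th)*q[1]/r,-np.cos(th)]);s=R@M[:3,3]+T
    w=s+d*(z-s[2])/d[2];print(p,a,w.round(1),'tool cm',(R.T@(w-T)/10).round(2), cv2.minAreaRect(pp.astype(np.float32))[2])
E
```

```text
[267.08982036 223.28892216] 668 [555.9 -73.6  86. ] tool cm [ 0.27 -0.39  9.46] 90.0
[185.31752874 215.46695402] 696 [576.3 -10.8  60. ] tool cm [ 0.11 -7.   12.06] 45.0
```

>>> step_arm:
  commands:
    - {"delta_pos":[0.2,-0.35,1.5],"twist":[0,0,0],"hand":0.4}
    - {"delta_pos":[0.2,-0.35,3],"twist":[0,0,0],"hand":0.4}
    - {"delta_pos":[0.2,-0.35,4.5],"twist":[0,0,0],"hand":0.4}
    - {"delta_pos":[0.2,-0.35,6],"twist":[0,0,0],"hand":0.4}
    - {"delta_pos":[0.2,-0.35,7],"twist":[0,0,0],"hand":0.4}
    - {"delta_pos":[0.2,-0.35,7.7],"twist":[0,0,0],"hand":0.4}
    - {"delta_pos":[0.2,-0.35,8],"twist":[0,0,0],"hand":0.4}
    - {"delta_pos":[0.2,-0.35,8],"twist":[0,0,0],"hand":0.4}
    - {"delta_pos":[0.2,-0.35,8],"twist":[0,0,0],"hand":0.4}
    - {"delta_pos":[0.2,-0.35,8],"twist":[0,0,0],"hand":0.4}

```text
t: 2.65
tcp_pos: [556.5, -72.0, 101.4]
eef_rot: [[0.944, -0.33, 0.001], [-0.33, -0.944, -0.0], [0.001, -0.0, -1.0]]
force: [0.3, -0.1, 0.7]
gripper_width: 0.603
gripper_force: 0.0
```

>>> step_arm:
  commands:
    - {"delta_pos":[0,0,0],"twist":[0,0,0],"hand":1}
    - {"delta_pos":[0,0,0],"twist":[0,0,0],"hand":1}
    - {"delta_pos":[0,0,0],"twist":[0,0,0],"hand":1}
    - {"delta_pos":[0,0,0],"twist":[0,0,0],"hand":1}
    - {"delta_pos":[0,0,0],"twist":[0,0,0],"hand":1}
    - {"delta_pos":[0,0,0],"twist":[0,0,0],"hand":1}
    - {"delta_pos":[0,0,0],"twist":[0,0,0],"hand":1}
    - {"delta_pos":[0,0,0],"twist":[0,0,0],"hand":1}
    - {"delta_pos":[0,0,0],"twist":[0,0,0],"hand":1}
    - {"delta_pos":[0,0,0],"twist":[0,0,0],"hand":1}
  force: 8

```text
t: 3.48
tcp_pos: [556.0, -71.9, 100.7]
eef_rot: [[0.944, -0.33, -0.0], [-0.33, -0.944, -0.0], [-0.0, 0.0, -1.0]]
force: [-0.2, -0.6, 1.1]
gripper_width: 0.092
gripper_force: 8.0
```

The opening is 8.1 mm, so the gripper is holding the rib. Now I'll slide it +y, about 67 mm to the stop.

>>> step_arm:
  commands:
    - {"delta_pos":[0,-0.8,0],"twist":[0,0,0],"hand":1}
    - {"delta_pos":[0,-1.6,0],"twist":[0,0,0],"hand":1}
    - {"delta_pos":[0,-2.4,0],"twist":[0,0,0],"hand":1}
    - {"delta_pos":[0,-3.2,0],"twist":[0,0,0],"hand":1}
    - {"delta_pos":[0,-4,0],"twist":[0,0,0],"hand":1}
    - {"delta_pos":[0,-4.8,0],"twist":[0,0,0],"hand":1}
    - {"delta_pos":[0,-5.6,0],"twist":[0,0,0],"hand":1}
    - {"delta_pos":[0,-6.1,0],"twist":[0,0,0],"hand":1}
    - {"delta_pos":[0,-6.4,0],"twist":[0,0,0],"hand":1}
    - {"delta_pos":[0,-6.6,0],"twist":[0,0,0],"hand":1}

```text
t: 4.32
tcp_pos: [577.9, -9.6, 100.7]
eef_rot: [[0.944, -0.33, -0.0], [-0.33, -0.944, -0.001], [0.0, 0.001, -1.0]]
force: [-0.9, -4.9, 0.8]
gripper_width: 0.088
gripper_force: 8.0
```

>>> step_arm:
  commands:
    - {"delta_pos":[0,-0.1,0],"twist":[0,0,0],"hand":1}
    - {"delta_pos":[0,-0.2,0],"twist":[0,0,0],"hand":1}
    - {"delta_pos":[0,-0.3,0],"twist":[0,0,0],"hand":1}
    - {"delta_pos":[0,-0.3,0],"twist":[0,0,0],"hand":1}
    - {"delta_pos":[0,-0.3,0],"twist":[0,0,0],"hand":1}
    - {"delta_pos":[0,-0.3,0],"twist":[0,0,0],"hand":1}
    - {"delta_pos":[0,-0.3,0],"twist":[0,0,0],"hand":1}
    - {"delta_pos":[0,-0.3,0],"twist":[0,0,0],"hand":1}
    - {"delta_pos":[0,-0.3,0],"twist":[0,0,0],"hand":1}
    - {"delta_pos":[0,-0.3,0],"twist":[0,0,0],"hand":1}

```text
t: 5.15
tcp_pos: [578.0, -9.5, 100.7]
eef_rot: [[0.943, -0.332, -0.002], [-0.332, -0.943, -0.003], [-0.001, 0.003, -1.0]]
force: [-1.9, -7.8, 2.1]
gripper_width: 0.092
gripper_force: 8.0
```

Contact force rose to about 8 N and the motion stopped at (578, -9.5), which matches the cell at (576.4, -10.2), so the shield is at its stop. Releasing and lifting.

>>> step_arm:
  commands:
    - {"delta_pos":[0,0,0],"twist":[0,0,0],"hand":0.6}
    - {"delta_pos":[0,0.1,0],"twist":[0,0,0],"hand":0.6}
    - {"delta_pos":[0,0.2,0],"twist":[0,0,0],"hand":0.6}
    - {"delta_pos":[0,0.2,0],"twist":[0,0,0],"hand":0.6}
    - {"delta_pos":[0,0.2,0],"twist":[0,0,0],"hand":0.6}
    - {"delta_pos":[0,0.2,-1],"twist":[0,0,0],"hand":0.6}
    - {"delta_pos":[0,0.2,-2.5],"twist":[0,0,0],"hand":0.6}
    - {"delta_pos":[0,0.2,-4],"twist":[0,0,0],"hand":0.6}
    - {"delta_pos":[0,0.2,-5],"twist":[0,0,0],"hand":0.6}
    - {"delta_pos":[0,0.2,-6],"twist":[0,0,0],"hand":0.6}

```text
t: 5.98
tcp_pos: [578.4, -8.4, 162.1]
eef_rot: [[0.944, -0.33, 0.001], [-0.33, -0.944, 0.0], [0.001, -0.0, -1.0]]
force: [-0.1, -0.4, -0.2]
gripper_width: 0.397
gripper_force: 0.0
```

>>> step_arm:
  commands:
    - {"delta_pos":[-1.2,2.4,-1],"twist":[0,0,0],"hand":1}
    - {"delta_pos":[-2.4,4.8,-1],"twist":[0,0,0],"hand":1}
    - {"delta_pos":[-3.6,7.2,-1],"twist":[0,0,0],"hand":1}
    - {"delta_pos":[-4.8,9.6,-1],"twist":[0,0,0],"hand":1}
    - {"delta_pos":[-6,11.5,-1],"twist":[0,0,0],"hand":1}
    - {"delta_pos":[-6.7,13,-1],"twist":[0,0,0],"hand":1}
    - {"delta_pos":[-6.7,13,-1],"twist":[0,0,0],"hand":1}
    - {"delta_pos":[-6.7,13,-1],"twist":[0,0,0],"hand":1}
    - {"delta_pos":[-6.7,13,-1],"twist":[0,0,0],"hand":1}
    - {"delta_pos":[-6.7,13,-1],"twist":[0,0,0],"hand":1}

```text
t: 6.82
tcp_pos: [473.1, -108.0, 170.9]
eef_rot: [[0.945, -0.328, 0.001], [-0.328, -0.945, 0.0], [0.001, -0.001, -1.0]]
force: [-0.1, -0.6, 0.1]
gripper_width: 0.01
gripper_force: 0.0
```

```bash
python3 - <<'E'
from rig import env,get_image
from h import *
o=env.get_obs();print(o['t'],o['tcp_pos'],o['gripper_width'])
cv2.imwrite('pics/w2.png',get_image('wrist'));s=get_image('scene');cv2.imwrite('pics/s2.png',s)
c,a,p=blob(s,(215,200,280,250),140);print(c,a,ray('scene',*c,86))
cv2.imwrite('pics/s2c.png',np.clip(cv2.resize(s[130:300,100:320],None,fx=3,fy=3)*1.5,0,255).astype(np.uint8))
E
```

```text
6.8167 [ 473.09198521 -107.99231221  170.87563158] 0.010349950584891646
[241.45967742 214.42741935] 124 [576.42609885 -10.0207867   86.        ]
```

View pics/s2c.png

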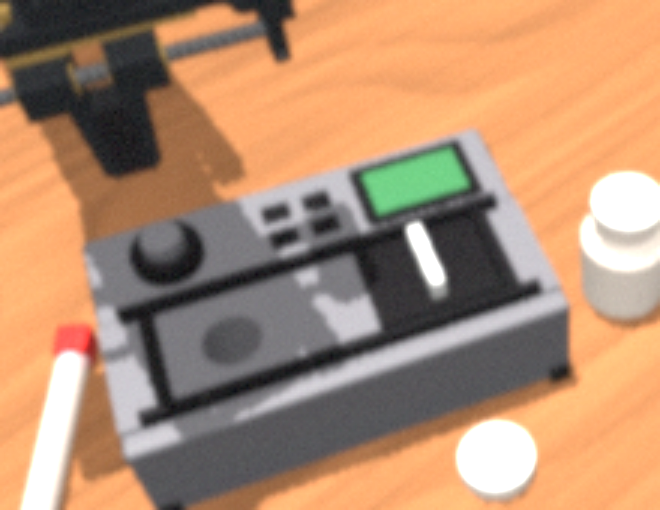

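The scene view shows the rib at (241,214), which is (576.4, -10.0) in world coordinates, right over the cell. The other objects haven't moved. Now for the key: align over (471, -110) and come down just above it.

>>> step_arm:
  commands:
    - {"delta_pos":[-0.13,0.28,1],"twist":[0,0,0],"hand":1}
    - {"delta_pos":[-0.13,0.28,2],"twist":[0,0,0],"hand":1}
    - {"delta_pos":[-0.13,0.28,3],"twist":[0,0,0],"hand":1}
    - {"delta_pos":[-0.13,0.28,4],"twist":[0,0,0],"hand":1}
    - {"delta_pos":[-0.13,0.28,5],"twist":[0,0,0],"hand":1}
    - {"delta_pos":[-0.13,0.28,5.5],"twist":[0,0,0],"hand":1}
    - {"delta_pos":[-0.13,0.28,5.5],"twist":[0,0,0],"hand":1}
    - {"delta_pos":[-0.13,0.28,5.5],"twist":[0,0,0],"hand":1}
    - {"delta_pos":[-0.13,0.28,5.5],"twist":[0,0,0],"hand":1}
    - {"delta_pos":[-0.13,0.28,5.5],"twist":[0,0,0],"hand":1}

```text
t: 7.75
tcp_pos: [470.2, -111.4, 116.1]
eef_rot: [[0.944, -0.33, 0.001], [-0.33, -0.944, -0.0], [0.001, -0.0, -1.0]]
force: [0.3, 0.4, 0.1]
gripper_width: 0.001
gripper_force: 0.0
```

>>> step_arm:
  commands:
    - {"delta_pos":[0,0,0.3],"twist":[0,0,0],"hand":1}
    - {"delta_pos":[0,0,0.6],"twist":[0,0,0],"hand":1}
    - {"delta_pos":[0,0,0.8],"twist":[0,0,0],"hand":1}
    - {"delta_pos":[0,0,1.0],"twist":[0,0,0],"hand":1}
    - {"delta_pos":[0,0,1.15],"twist":[0,0,0],"hand":1}
    - {"delta_pos":[0,0,1.25],"twist":[0,0,0],"hand":1}
    - {"delta_pos":[0,0,1.25],"twist":[0,0,0],"hand":1}
    - {"delta_pos":[0,0,1.25],"twist":[0,0,0],"hand":1}
    - {"delta_pos":[0,0,1.25],"twist":[0,0,0],"hand":1}
    - {"delta_pos":[0,0,1.25],"twist":[0,0,0],"hand":1}

```text
t: 8.58
tcp_pos: [470.3, -111.5, 104.2]
eef_rot: [[0.944, -0.33, 0.001], [-0.33, -0.944, -0.0], [0.001, -0.0, -1.0]]
force: [-2.3, 1.3, 15.4]
gripper_width: 0.003
gripper_force: 7.8
```

The key bottomed out at TCP z = 104.2 (104 expected), with 15 N against the 4 N spring. Retracting.

>>> step_arm:
  commands:
    - {"delta_pos":[0,0,-0.5],"twist":[0,0,0],"hand":1}
    - {"delta_pos":[0,0,-1],"twist":[0,0,0],"hand":1}
    - {"delta_pos":[0,0,-2],"twist":[0,0,0],"hand":1}
    - {"delta_pos":[0,0,-3.5],"twist":[0,0,0],"hand":1}
    - {"delta_pos":[0,0,-5],"twist":[0,0,0],"hand":1}
    - {"delta_pos":[0,0,-7],"twist":[0,0,0],"hand":1}
    - {"delta_pos":[0,0,-8],"twist":[0,0,0],"hand":1}
    - {"delta_pos":[0,0,-8],"twist":[0,0,0],"hand":1}
    - {"delta_pos":[0,0,-8],"twist":[0,0,0],"hand":1}
    - {"delta_pos":[0,0,-8],"twist":[0,0,0],"hand":1}

```text
t: 9.42
tcp_pos: [469.2, -111.2, 182.4]
eef_rot: [[0.944, -0.33, -0.001], [-0.33, -0.944, 0.0], [-0.001, 0.0, -1.0]]
force: [0.8, -0.3, -0.6]
gripper_width: 0.007
gripper_force: 0.0
```

```bash
python3 - <<'E'
from rig import env,get_image,job
from h import *
s=get_image('scene');c,a,p=blob(s,(215,200,280,250),140);w=ray('scene',*c,86);o=env.get_obs()
print(w,o['tcp_pos'],o['force'])
d=cv2.absdiff(s,cv2.imread('pics/s2.png'))
print('diff key/jar/cap/tube',[int((d[y0:y1,x0:x1].max(2)>60).sum()) for x0,y0,x1,y1 in((143,202,168,226),(290,185,330,240),(250,268,282,298),(105,235,135,310))])
if abs(w-[576.4,-10,86]).max()<3: print(job.sign_off())
E
```

```text
[576.66769605 -10.17533855  86.        ] [ 469.03002728 -111.22227147  182.23291927] [ 0.04611494 -1.06701729 -0.27567036]
diff key/jar/cap/tube [0, 0, 0, 0]
the job is handed in; nothing more can be done
None
```

The reading is taken and the job is handed in: the shield is at its stop over the cell, the read key was pressed right down and came back up, the jar, cap and tube did not move, and the arm finished clear; I have not seen the judge's result.

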